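Clip the plaque and hold the lamp shutter half open

ROBOT

A 7-joint arm with a two-finger parallel gripper is mounted at the origin on the work surface. World frame = base frame: x ahead of the robot, y to its left, z up, the work surface at z = 0. Lengths are in m, angles in rad, forces in N, time in s.
With the tool pointing down it reaches from about 0.425 to 0.95 m from the base axis. Payload 4.7 kg.
Tool frame: the origin (TCP) lies on the centre line of the jaws, within the pads' length; the fingertips stand robot.nose_length ahead of it and the grasp point (between the pads) lies 8 mm behind it (robot.nose_length is the distance from the TCP to the fingertips, in m); z points along the fingers, x is the direction in which the jaws open and shut, and the axes are right-handed (so a half turn about z gives the same grasp; the last joint's range is limited). The gripper opens to 85 mm and grips with 20 to 120 N. Pads are 22 mm wide; open, the fingers measure 114 mm over their backs; the gripper's body (76 mm by 85 mm) begins 54 mm behind the grasp point. The pads swing forward as they close: fully open they stand 13 mm farther back than shut.
Start: joints at [-1.362, 0.469, -0.049, 1.532, 0.024, 1.141, -0.082], TCP at [0.159, 0.656, 0.242] pointing down, gripper open.
Joint ranges: [-2.59, 2.59], [-0.33, 1.99], [-1.39, 1.29], [0.1, 2.45], [-1.04, 4.18], [0.21, 1.99], [-2.66, 2.66]. Speed limits (rad/s): [2.57, 2.57, 3.14, 3.14, 3.14, 3.14, 3.14].

INTERFACE

Orientations are given as [roll, pitch, yaw] about the fixed x, y, z axes, in that order (R = Rz(yaw) Ry(pitch) Rx(roll)).
In Python, from plant import robot gives the robot as it stands. Calls block until the motion is done:
- robot.goto(position, orientation): joint-space move of the TCP to a pose.
- robot.move_straight(position, vel=0.15, attitude=None, contact_N=None): straight line of the TCP; attitude=None keeps the orientation; vel is the mean speed in m/s. With contact_N (N) it stops when the force on the tool has changed by that much, and returns True; else False.
- robot.move_joints(angles): joint-space move.
- robot.grip(opening, strength=None): opening from 0.0 (shut) to 1.0 (fully open); strength is the grip in N (None keeps the last); returns when the fingers have stopped.
- robot.sleep(seconds).
- robot.inverse_kinematics(position, orientation): joint angles nearest the present ones, or None.
- robot.sense(): the state.
- robot.grab_frame(name): name is "scene" or "side" or "wrist"; returns a dict with "image" (400x640x3 uint8, red, green, blue), "range_z" (400x640 float32, m along the optical axis (not along the pixel's ray), 0 where there is no reading), "fx", "fy", "cx", "cy" (pixels), "R" (3x3) and "t" (3): a world point X has camera coordinates R X + t. Camera axes: x right, y down, z forward; pixel columns grow to the right and rows downward; lengths in m; the calibration is good to about 2 mm. A picture is of the moment at which its call begins.
A pose or a line that the arm cannot do raises robot.IKError and nothing moves.
- robot.close_job(): hands the job in, once; it reports no verdict.
The state is a dict: "t": time; "joint_pos": joint angles; "joint_velocities": joint speeds; "effort": joint torques, N m; "tcp_pos": TCP position; "tcp_rot": TCP orientation; "wrist_force": force on the tool from outside, world axes, zero at the start; "torque": the same for the moment, N m; "opening": opening from 0.0 (shut) to 1.0 (fully open).
Only numpy, scipy, OpenCV 4.12 (cv2) and the standard library are available. Lean on these libraries where they do the work, as an engineer would, in place of code of your own. Each camera call takes 0.05 s, during which the arm holds its last target.

TASK

Set up a light check of the moulded plaque: squeeze the levers of the spring clip to take it off its parking bar, put it over the middle of the top edge of the plaque standing in the lamp stand, so that its jaws close on both the plaque and the metal frame right behind it, and let go of it. Then, with the gripper's fingers, slide the lamp's spring-loaded shutter to half of its travel and hold it there against its spring: the job finishes while you are still holding the shutter half open. The clip must still grip, the plaque must still stand fully down in its holder, and the two bottles and the aluminium block nearby are left alone.

Things in the scene. Friction and masses are not known exactly. Their poses are not given: they have to be found in the camera images.
- stand: Fixed lamp stand; origin under the centre of its grey base (150 mm along x, 330 along y, 15 high), z up, x roughly away from the robot. White lamp housing at y +54 to +160 mm, top 111 mm above the bench; aluminium shutter guide at y = +20 mm, 150 mm along x, 24 mm thick, top 95 mm; plaque holder near the -y end, centred at x = +30 mm, with side channels up to 60 mm above the bench.
- clip_place (a point): Where the clip goes: middle of the top edge of plaque and frame, 90 mm above the bench, at (+30, -117.5) mm of the stand. Axes as the stand's: x along the edge, y across. Frame: aluminium, 64 mm wide, y +2.5 to +6.5 mm, top bar 88 down to 64 mm above the bench. Plaque: about y -2 to +2 mm. Both together 8 to 9 mm thick, centred at y = +2 mm.
- plaque: Loose flat moulded plaque of off-white plastic, 64 mm wide (its x), 4 mm thick (its y), 75 mm high (its z), 30 g, standing in the holder's channels; origin at the centre of its underside.
- plaque_center (a point): Centre of the plaque, 37.5 mm above its underside; axes as the plaque's.
- shutter (a joint): Shutter travel in m: 0 shut (its spring keeps it there), 0.060 fully open, half travel 0.030. It opens along the stand's -x, towards the robot. The spring pushes back with 3 N when shut, 6.6 N at half, 10 N at full travel (120 N/m), plus 0.3 N friction; let go, it snaps shut.
- shutter_tab (a point): Centre of the shutter's black upright grip tab, 118 mm above the bench; the tab is 14 mm along x (sliding direction), 24 mm along y, 36 mm high (100 to 136 mm above the bench). Axes as the stand's. Shut: at x +30, y +20 mm of the stand; half travel: at x 0, between two small white ticks on top of the guide. It moves with the shutter.
- clip: Loose steel spring clip, 60 g, 26 mm wide (its x), 90 mm high, standing jaws down, clamped on the parking bar; origin midway between the jaw tips, 50 mm above the bench at the start. Two legs hinged on a pin along x, 40 mm above the tips; rubber jaw pads on the lowest 12 mm. Axes are those of its -y leg, which tilts about 0.3 rad about x when squeezed.
- clip_pivot (a point): Middle of the clip's hinge pin, 40 mm above the jaw tips, in its middle plane also when squeezed. Axes as clip. The levers rise from 7 to 50 mm above the pin, flared outwards by 0.3 rad: 20 mm over their outsides at the bottom, 46 mm at the top. Pinch them along y about 35 mm above the pin.
- clip_leg (a joint): Opening of the clip in rad: 0 closed on 8 mm (as on the bar), 0.6 fully open, where the squeezed levers stand parallel and stop, 20 mm over their outsides, and the jaws gape about 30 mm at the tips. Takes about 9 to 14 N on the levers; let go, the jaws clamp with about 7 N.
- bar: Fixed parking stand: grey base 110 x 70 x 12 mm with an upright steel bar 90 mm long (its x), 8 mm thick (its y), top edge 70 mm above the bench; origin at the centre of its underside. At the start the clip sits 20 mm down over its top edge, anywhere up to 25 mm off the middle, with the same axes.
- amber_bottle: Bystander: amber bottle with blue cap, 72 mm across, 165 mm high; origin under its base.
- white_bottle: Bystander: white bottle with black cap, 60 mm across, 110 mm high; origin under its base.
- mould: Bystander: flat aluminium mould block, 70 x 120 x 26 mm; origin under its base.
Things that resemble listed ones, but are neither listed nor needed, are in the scene too. What is meant by the clip is not orange, and is the larger of those in its own colour.

How it is judged:
By the outcome, as a careful person would: the job done as asked, in the order asked, and still so for the second after the job is handed in, while the arm keeps its last pose, push and grip.
It also fails if it takes over 43 s, if anything falls off the work surface, if the arm or the gripper's body presses on something with over 40 N, if the wrist force passes 120 N, or if a joint passes its speed limit or range.

## Working session

There is one attempt and no reset: what is moved stays moved. The work goes in short steps, each a Python script; the robot and the scene stay as the last script left them, time stands still between calls to the robot, and variables do not carry over. Pictures are saved under pics/ and viewed, and the job is handed in when it is done.

```bash
ls; mkdir -p pics; python3 - <<'E'
from plant import robot
import cv2,numpy as np
s=robot.sense();print(s['t'],s['tcp_pos'],s['tcp_rot'],robot.nose_length,s['opening'])
for n in ['scene','side','wrist']:
    f=robot.grab_frame(n);cv2.imwrite(f'pics/{n}0.png',f['image'][...,::-1]);np.savez(f'{n}0.npz',**f)
    print(n,f['fx'],f['cx'],f['cy'],(-f['R'].T@f['t']).round(3),f['R'].round(2).tolist(),f['range_z'].max())
E
```

```text
pics
0.0 [0.15885494 0.65544824 0.24121919] [3.14154945e+00 2.01241731e-03 1.33300120e+00] 0.011 1.0022376727909166
scene 363.3329624397237 316.06646386424535 194.3347791491535 [ 1.085 -0.517  0.963] [[0.7, 0.71, 0.01], [0.55, -0.53, -0.64], [-0.45, 0.45, -0.77]] 3.828213
side 406.31720014699147 318.74846529549217 197.12153947369768 [ 0.245 -0.701  0.749] [[0.9, -0.43, -0.02], [-0.28, -0.57, -0.77], [0.32, 0.7, -0.63]] 3.4561486
wrist 344.2242651146176 316.035246044829 195.27208622216995 [0.089 0.674 0.372] [[0.24, 0.97, -0.0], [0.93, -0.23, 0.28], [0.27, -0.07, -0.96]] 1.41617
```

View pics/scene0.png

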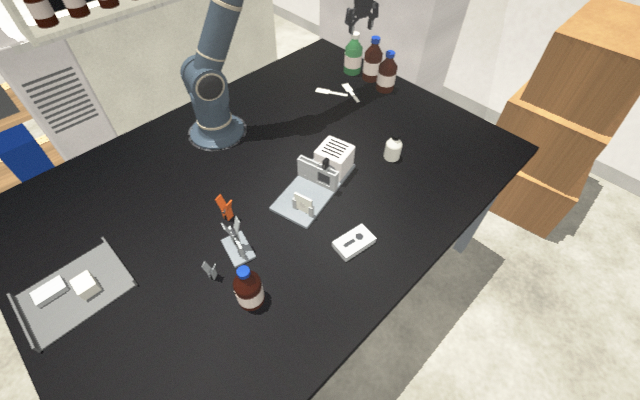

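View pics/side0.png

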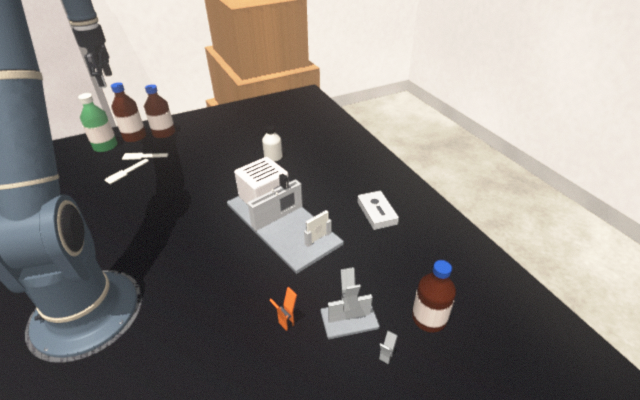

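View pics/wrist0.png

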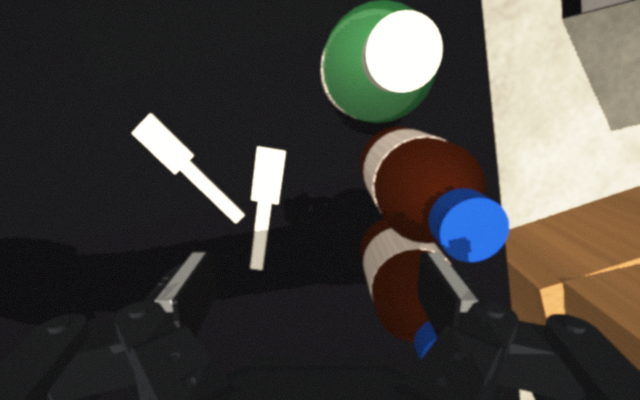

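The scene view shows the lamp stand around (315,185), the parking bar with its clip at (237,245), an orange decoy at (225,208), a small grey decoy clip at (209,270) and the amber bottle at (247,288). In the side view the bar and clip are at (350,300) and the stand at (285,215). Next I'll measure from depth.

```bash
cat > h.py <<'E'
import numpy as np,cv2
def load(n): return dict(np.load(n))
def cloud(f):
    v,u=np.mgrid[0:400,0:640]; z=f['range_z']
    c=np.stack([(u-f['cx'])/f['fx']*z,(v-f['cy'])/f['fy']*z,z],-1)
    return (c-f['t'])@f['R']
def proj(f,X):
    c=np.atleast_2d(X)@f['R'].T+f['t']; return np.c_[f['fx']*c[:,0]/c[:,2]+f['cx'],f['fy']*c[:,1]/c[:,2]+f['cy']]
def ray(f,uv,z):
    d=f['R'].T@np.array([(uv[0]-f['cx'])/f['fx'],(uv[1]-f['cy'])/f['fy'],1]); o=-f['R'].T@f['t']
    return o+d*(z-o[2])/d[2]
E
python3 - <<'E'
from h import *
for n,crop in [('scene0.npz',(180,120,200,190)),('side0.npz',(220,130,240,240))]:
    f=load(n);P=cloud(f);im=f['image'].astype(int);g=im.min(2)
    x,y,w,h=crop
    cv2.imwrite(f'pics/{n[:4]}crop0.png',cv2.resize(f['image'][y:y+h,x:x+w,::-1],None,fx=3 if w==200 else 2.5,fy=3 if w==200 else 2.5,interpolation=cv2.INTER_CUBIC))
    m=((g>75)&(P[...,0]>.2)&(P[...,0]<1)&(abs(P[...,1])<.6)).astype(np.uint8)
    k,l,st,c=cv2.connectedComponentsWithStats(m)
    for i in range(1,k):
        if st[i,4]<30: continue
        q=P[l==i];lo=q[(q[:,2]<.025)]
        print(n,c[i].round(),st[i,4],'mean',q.mean(0).round(3),'z',q[:,2].min().round(3),q[:,2].max().round(3))
        if len(lo)>30: print('   ',cv2.minAreaRect(lo[:,:2].astype(np.float32)*1000))
E
```

```text
scene0.npz [355.  97.] 48 mean [0.235 0.566 0.001] z -0.004 0.008
    ((232.6353302001953, 567.2608642578125), (24.201011657714844, 75.8494644165039), 65.67498779296875)
scene0.npz [325. 200.] 6719 mean [0.568 0.038 0.032] z -0.009 0.135
    ((510.6300048828125, 59.616058349609375), (338.036865234375, 603.733154296875), 50.34455871582031)
scene0.npz [392. 150.] 388 mean [0.586 0.372 0.047] z -0.005 0.1
    ((556.41259765625, 417.6214294433594), (60.52774429321289, 147.45887756347656), 34.31690216064453)
scene0.npz [237. 247.] 1103 mean [ 0.523 -0.282  0.045] z -0.007 0.168
    ((477.9508972167969, -265.01092529296875), (80.37596893310547, 200.12408447265625), 73.38663482666016)
scene0.npz [113. 268.] 1117 mean [ 0.307 -0.574  0.008] z -0.002 0.034
    ((301.5107727050781, -573.9152221679688), (52.17244338989258, 201.88973999023438), 89.98622131347656)
scene0.npz [209. 269.] 178 mean [ 0.52  -0.38   0.029] z -0.004 0.066
    ((503.2919616699219, -371.2754211425781), (39.11328125, 77.80966186523438), 85.8097152709961)
scene0.npz [388. 339.] 5813 mean [ 0.925  0.132 -0.735] z -0.765 -0.
[... 693 characters left out ...]
029
    ((749.8236083984375, 9.794059753417969), (160.48858642578125, 91.16539001464844), 81.19837951660156)
side0.npz [349. 310.] 2402 mean [ 0.503 -0.275  0.043] z -0.004 0.143
    ((524.09033203125, -222.07077026367188), (179.2760009765625, 124.04229736328125), 76.43211364746094)
side0.npz [430. 314.] 722 mean [ 0.64  -0.36   0.052] z -0.003 0.088
    ((665.2205200195312, -330.39508056640625), (94.57928466796875, 85.23873901367188), 33.70390319824219)
side0.npz [285. 312.] 46 mean [ 0.383 -0.222  0.043] z 0.039 0.047
side0.npz [387. 346.] 383 mean [ 0.532 -0.374  0.034] z -0.003 0.068
    ((544.9973754882812, -356.56378173828125), (73.0267562866211, 29.847959518432617), 41.99844741821289)
```

```bash
sleep 1; ls pics
```

```text
scencrop0.png
scene0.png
side0.png
sidecrop0.png
wrist0.png
```

View pics/scencrop0.png

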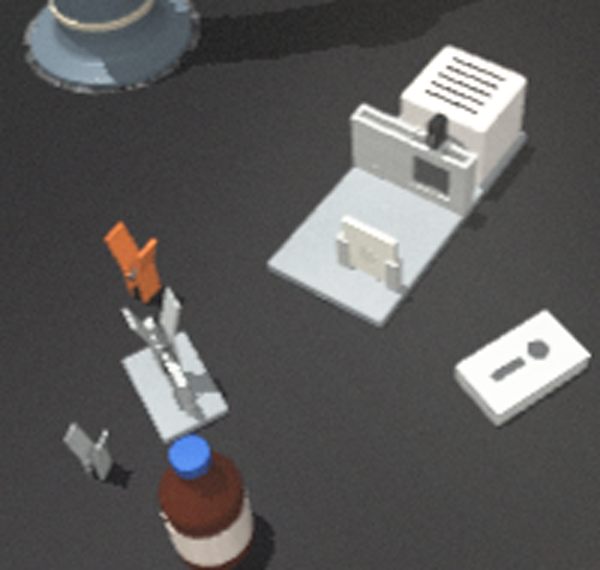

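View pics/sidecrop0.png

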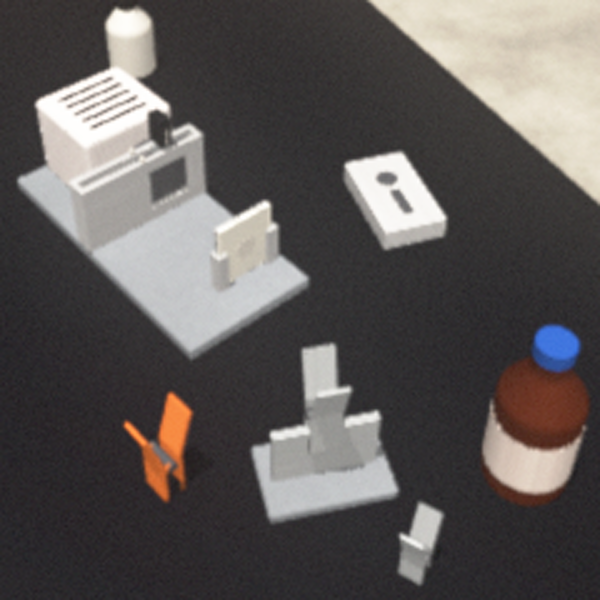

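```bash
python3 - <<'E'
from h import *
f=load('side0.npz');g=load('scene0.npz')
for p in [(17,182),(192,353),(308,277)]: print('stand side',ray(f,(220+p[0]/2.5,130+p[1]/2.5),.015).round(4))
for p in [(268,264),(380,322)]: print('stand scene',ray(g,(180+p[0]/3,120+p[1]/3),.015).round(4))
for p in [(252,449),(270,517),(397,491)]: print('bar side',ray(f,(220+p[0]/2.5,130+p[1]/2.5),.012).round(4))
for p in [(122,362),(168,438),(228,406)]: print('bar scene',ray(g,(180+p[0]/3,120+p[1]/3),.012).round(4))
E
```

```text
stand side [0.3751 0.204  0.015 ]
stand side [ 0.4549 -0.112   0.015 ]
stand side [ 0.5983 -0.0728  0.015 ]
stand scene [ 0.4595 -0.1098  0.015 ]
stand scene [ 0.6009 -0.0748  0.015 ]
bar side [ 0.4604 -0.2298  0.012 ]
bar side [ 0.4455 -0.2944  0.012 ]
bar side [ 0.5498 -0.3189  0.012 ]
bar scene [ 0.4511 -0.297   0.012 ]
bar scene [ 0.5547 -0.3155  0.012 ]
bar scene [ 0.5674 -0.2515  0.012 ]
```

```bash
python3 - <<'E'
from plant import robot
import cv2,numpy as np
for n,p,y in [('wst',[.50,-.03,.27],1.82),('wbar',[.46,-.265,.29],1.34)]:
    robot.goto(p,[np.pi,0,y]); s=robot.sense(); print(s['t'],s['tcp_pos'],s['joint_pos'].round(2) if hasattr(s['joint_pos'],'round') else s['joint_pos'],s['wrist_force'])
    f=robot.grab_frame('wrist');cv2.imwrite(f'pics/{n}1.png',f['image'][...,::-1]);np.savez(f'{n}1.npz',**f)
E
```

```text
2.8583 [ 0.50019557 -0.02915314  0.26993632] [-0.58  0.17  0.64  1.93 -0.11  1.08  1.92] [ 0.29578673 -0.8498794   0.62694585]
3.8583 [ 0.46092497 -0.26301393  0.2895617 ] [-0.27  0.24  0.87  1.85 -0.2   1.14  2.01] [-0.58184938  0.96994741  0.67368688]
```

View pics/wst1.png

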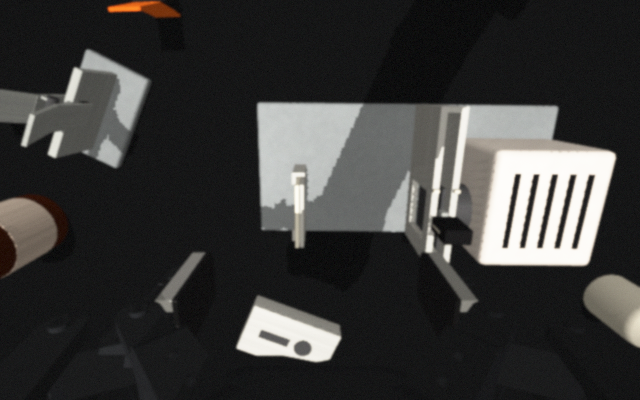

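View pics/wbar1.png

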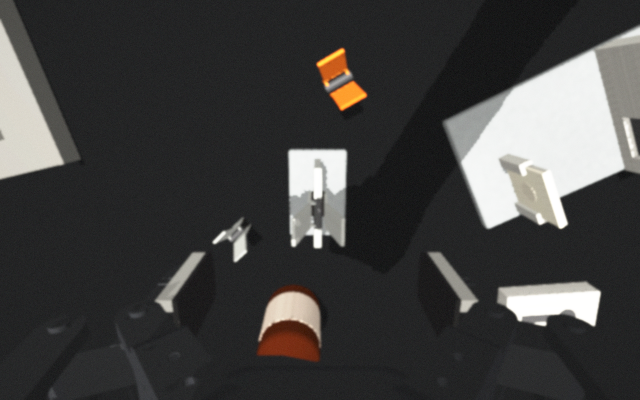

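```bash
python3 - <<'E'
import cv2
a=cv2.imread('pics/wbar1.png')[130:270,240:400];cv2.imwrite('pics/wbar1c.png',cv2.resize(a,None,fx=4,fy=4,interpolation=cv2.INTER_CUBIC))
a=cv2.imread('pics/wst1.png')[90:270,240:500];cv2.imwrite('pics/wst1c.png',cv2.resize(a,None,fx=3,fy=3,interpolation=cv2.INTER_CUBIC))
E
```

```text
(no output)
```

View pics/wbar1c.png

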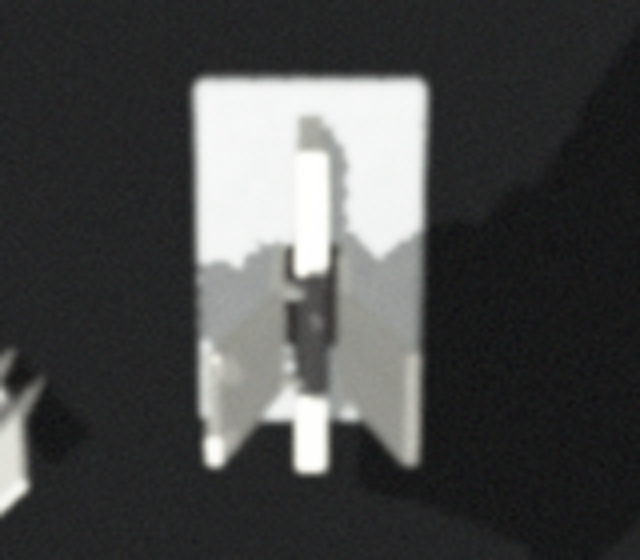

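View pics/wst1c.png

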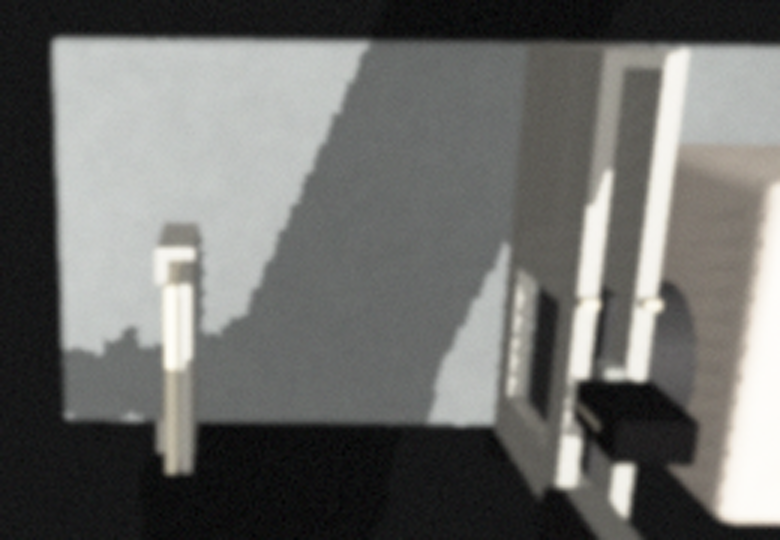

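The crop shows the clip centred on the bar. Lever tops are at crop x 202 to 422 and y 345 to 468, and the bar's top edge is at crop x 295 to 329 and y 150 to 473. In the stand view the base is at (258,102) to (558,232), the plaque at (300,205) and the tab at (452,230).

```bash
python3 - <<'E'
from h import *
f=load('wbar1.npz');P=lambda u,v,z:ray(f,(240+(u-1.5)/4,130+(v-1.5)/4),z)[:2].round(4)
print('bar top ends',P(312,150,.07),P(312,473,.07))
print('bar base near',P(192,77,.012),P(428,77,.012))
print('levers L',P(202,345,.14),P(202,468,.14),'R',P(422,350,.14),P(422,468,.14))
print('lever mid',P(312,407,.14))
Q=cloud(f)
q=Q[210:250,285:350].reshape(-1,3);q=q[q[:,2]>.128];print('lever cloud',len(q),q.min(0).round(4),q.max(0).round(4),cv2.minAreaRect(q[:,:2].astype(np.float32)*1000))
f=load('wst1.npz');P=lambda u,v,z:ray(f,(240+(u-1)/3,90+(v-1)/3),z)[:2].round(4)
print('base near',P(52,38,.015))
# base near edge line on full image
print('base near R',ray(f,(558,105.5),.015)[:2],'L bottom',P(63,421,.015))
print('plaque top',P(163,370,.09),P(163,284,.09),'frame', P(193,284,.088),P(193,370,.088))
print('tab top',P(610,386,.136),P(696,422,.136),P(696,465,.136),P(578,386,.136))
print('guide ticks',P(590,302,.095),P(653,303,.095))
Q=cloud(f)
for nm,lo,hi,bx in [('plaq',.075,.1,(270,150,330,270)),('tab',.122,.15,(420,190,490,260)),('house',.105,.118,(430,100,640,280))]:
    q=Q[bx[1]:bx[3],bx[0]:bx[2]].reshape(-1,3);q=q[(q[:,2]>lo)&(q[:,2]<hi)];print(nm,len(q),cv2.minAreaRect(q[:,:2].astype(np.float32)*1000),q[:,2].max())
E
```

```text
bar top ends [ 0.4613 -0.2594] [ 0.5501 -0.2799]
bar base near [ 0.4433 -0.2915] [ 0.4592 -0.2232]
levers L [ 0.4835 -0.2893] [ 0.5116 -0.2965] R [ 0.4954 -0.2433] [ 0.5227 -0.2489]
lever mid [ 0.5029 -0.2694]
lever cloud 488 [ 0.3908 -0.2948  0.128 ] [ 0.5213 -0.2444  0.4205] ((453.6986999511719, -258.66741943359375), (46.32291030883789, 128.61627197265625), 77.82430267333984)
base near [ 0.454  -0.1048]
base near R [0.37653817 0.21226792] L bottom [ 0.5984 -0.0708]
plaque top [ 0.5408 -0.0385] [ 0.5133 -0.045 ] frame [ 0.5115 -0.0359] [ 0.5391 -0.0291]
tab top [0.4988 0.0797] [0.5029 0.1063] [0.515 0.111] [0.501  0.0712]
guide ticks [0.4851 0.0835] [0.4806 0.1023]
plaq 628 ((543.9973754882812, -32.46357345581055), (64.599609375, 8.587213516235352), 13.680323600769043) 0.09129035174018403
tab 632 ((511.658447265625, 98.15374755859375), (13.937868118286133, 24.112438201904297), 14.42308235168457) 0.13701878336199697
house 13288 ((482.0555114746094, 156.55215454101562), (108.41358947753906, 151.62374877929688), 13.417692184448242) 0.11799836091085006
```

```bash
python3 - <<'E'
from plant import robot
import cv2,numpy as np
yaw=np.pi/2-.227
robot.goto([.5029,-.2692,.20],[np.pi,0,yaw])
robot.move_straight([.5029,-.2692,.117],vel=.08)
s=robot.sense();print(s['t'],s['tcp_pos'],s['tcp_rot'],s['wrist_force'])
robot.grip(.16,40)
s=robot.sense();print(s['t'],s['opening'],s['tcp_pos'],s['wrist_force'])
f=robot.grab_frame('wrist');cv2.imwrite('pics/w2.png',f['image'][...,::-1])
f=robot.grab_frame('side');cv2.imwrite('pics/s2.png',cv2.resize(f['image'][200:360,260:460,::-1],None,fx=3,fy=3))
E
```

```text
5.5833 [ 0.50325582 -0.26948153  0.11750365] [3.14052506e+00 1.90448287e-04 1.34377848e+00] [-1.02578903 -0.22895984  0.56225583]
6.2417 0.17193419192298462 [ 0.50285303 -0.26909348  0.11690653] [ 0.01274677  0.15462133 -1.30628209]
```

View pics/w2.png

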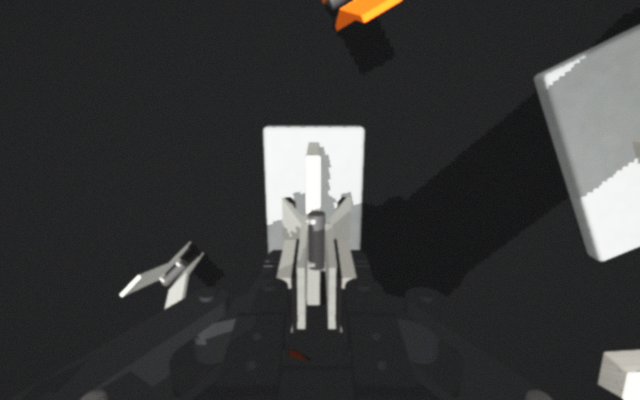

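View pics/s2.png

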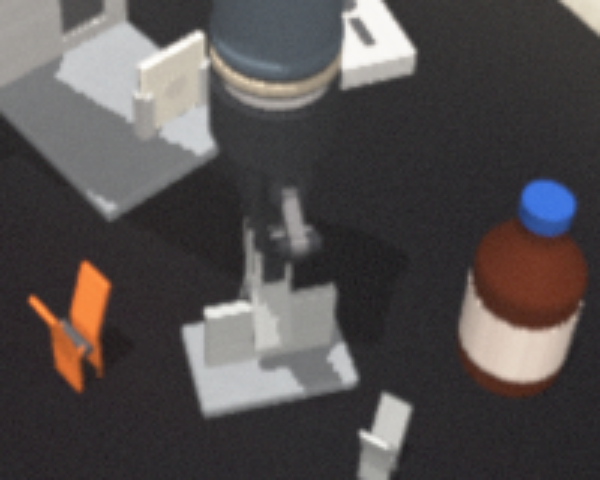

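The wrist view shows the levers parallel between the pads around (300 to 335, 290) and the jaw legs splayed clear on both sides of the bar at (290,215) and (345,210). I'll firm the grip and lift.

```bash
python3 - <<'E'
from plant import robot
import cv2,numpy as np
robot.grip(.0,40)
s=robot.sense();print(s['t'],s['opening'])
robot.move_straight([.5029,-.2692,.235],vel=.1)
s=robot.sense();print(s['t'],s['opening'],s['wrist_force'])
robot.goto([.5440,-.0325,.235],[np.pi,0,np.pi/2+.2385])
s=robot.sense();print(s['t'],s['opening'],s['tcp_pos'],s['tcp_rot'],s['wrist_force'])
for n in ['wrist','side','scene']:
    f=robot.grab_frame(n);cv2.imwrite(f'pics/{n}3.png',f['image'][...,::-1]);np.savez(f'{n}3.npz',**f)
    if n!='wrist':
        x,y=(240,110) if n=='side' else (220,70)
        cv2.imwrite(f'pics/{n}3c.png',cv2.resize(f['image'][y:y+160,x:x+200,::-1],None,fx=3.5,fy=3.5,interpolation=cv2.INTER_CUBIC))
E
```

```text
6.5583 0.16611296438918874
7.8917 0.16272112683880427 [ 0.79865391  0.02608762 -1.72453238]
8.8417 0.16097399365465306 [ 0.54380966 -0.03458361  0.23508491] [-3.14142289e+00  1.24246804e-03  1.80609296e+00] [-0.20742823 -0.60467847 -0.99250651]
```

View pics/wrist3.png

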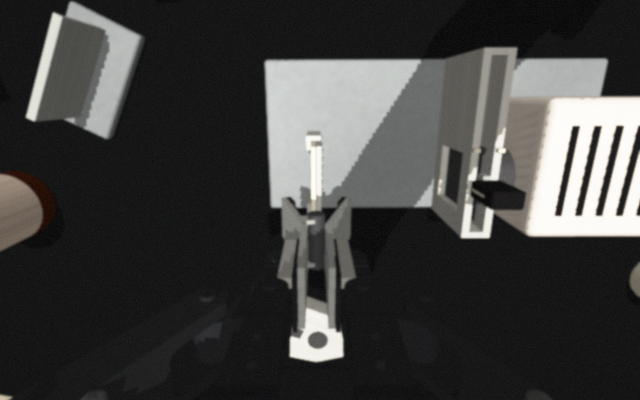

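View pics/side3c.png

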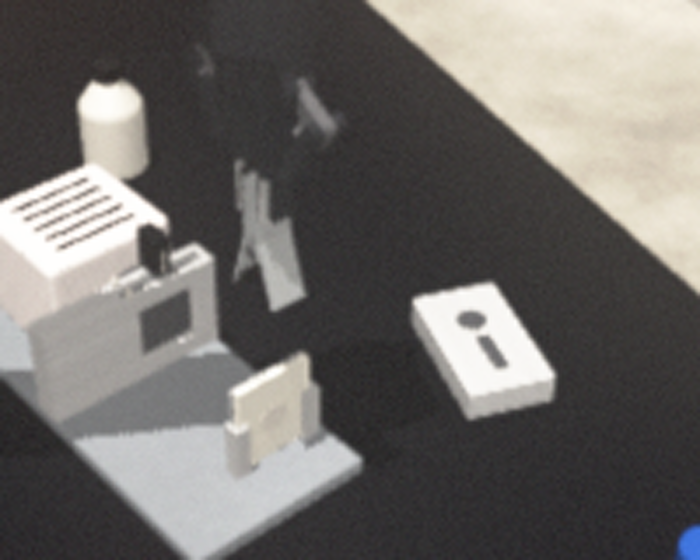

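View pics/scene3c.png

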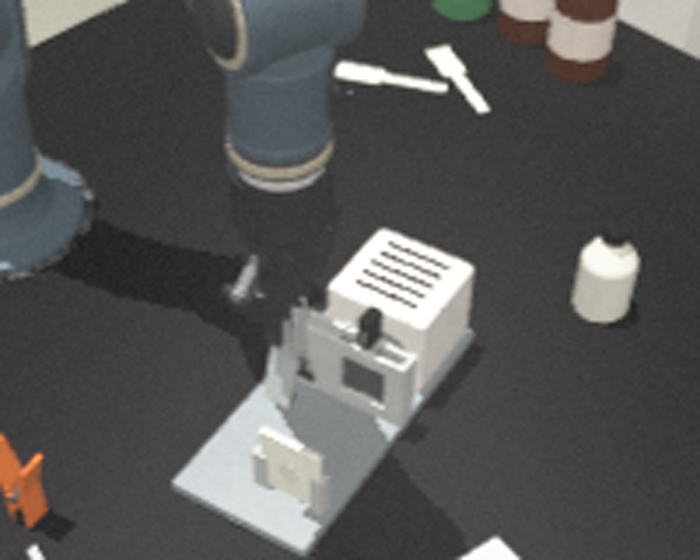

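The clip is held with its levers symmetric about column 317 in the wrist view and its jaws open at (282,200) and (352,200), over the plaque. I'll check its height in the grip, then lower.

```bash
python3 - <<'E'
from h import *
from plant import robot
f=load('wrist3.npz');Q=cloud(f)
for v in range(205,330,8): print(v,Q[v,[285,300,317,334,348]].round(3).tolist())
# side view bottom of leg
g=load('side3.npz');S=cloud(g)
m=(S[...,2]>.12)&(S[...,2]<.25)&(abs(S[...,0]-.544)<.05)&(abs(S[...,1]+.0325)<.05)
q=S[m];print(len(q),q.min(0),q.max(0))
robot.sleep(.1);s=robot.sense();print(s['tcp_pos'],s['tcp_rot'])
E
```

```text
205 [[0.538, -0.053, 0.174], [0.589, -0.04, 0.014], [0.561, -0.028, 0.088], [0.58, -0.005, 0.015], [0.53, -0.017, 0.173]]
213 [[0.474, -0.049, 0.366], [0.602, -0.037, 0.001], [0.53, -0.035, 0.199], [0.53, -0.026, 0.194], [0.535, -0.015, 0.173]]
221 [[0.549, -0.051, 0.173], [0.534, -0.043, 0.206], [0.533, -0.035, 0.203], [0.53, -0.027, 0.205], [0.54, -0.014, 0.172]]
229 [[0.554, -0.049, 0.172], [0.538, -0.042, 0.207], [0.537, -0.034, 0.204], [0.534, -0.026, 0.206], [0.545, -0.012, 0.171]]
237 [[0.559, -0.048, 0.171], [0.534, -0.042, 0.225], [0.541, -0.033, 0.204], [0.539, -0.024, 0.204], [0.551, -0.011, 0.17]]
245 [[0.535, -0.048, 0.234], [0.534, -0.042, 0.235], [0.546, -0.032, 0.204], [0.53, -0.028, 0.234], [0.53, -0.022, 0.233]]
253 [[0.535, -0.047, 0.241], [0.534, -0.041, 0.242], [0.55, -0.031, 0.204], [0.531, -0.028, 0.24], [0.53, -0.023, 0.241]]
261 [[0.535, -0.047, 0.248], [0.534, -0.041, 0.249], [0.555, -0.029, 0.203], [0.531, -0.029, 0.248], [0.53, -0.024, 0.248]]
269 [[0.535, -0.046, 0.254], [0.534, -0.041, 0.253], [0.559, -0.028, 0.203], [0.532, -0.029, 0.253], [0.53, -0.024
[... 336 characters left out ...]
, -0.026, 0.252], [0.529, -0.026, 0.272]]
301 [[0.533, -0.044, 0.276], [0.548, -0.038, 0.253], [0.705, 0.007, 0.004], [0.545, -0.025, 0.253], [0.53, -0.026, 0.275]]
309 [[0.534, -0.044, 0.279], [0.551, -0.037, 0.253], [0.705, 0.007, 0.021], [0.547, -0.025, 0.254], [0.529, -0.026, 0.28]]
317 [[0.531, -0.044, 0.288], [0.555, -0.036, 0.253], [0.711, 0.008, 0.027], [0.551, -0.024, 0.253], [0.526, -0.028, 0.288]]
325 [[0.532, -0.044, 0.289], [0.558, -0.035, 0.253], [0.723, 0.011, 0.025], [0.554, -0.023, 0.254], [0.528, -0.028, 0.289]]
479 [ 0.52720426 -0.06007913  0.16295025] [ 0.56110273 -0.01767111  0.2497751 ]
[ 0.54391045 -0.03421589  0.23507656] [3.14155042e+00 4.10734056e-04 1.80610515e+00]
```

```bash
python3 - <<'E'
from h import *
f=load('wrist3.npz');Q=cloud(f);f1=load('wst1.npz');Q1=cloud(f1)
ex=np.array([np.cos(.2385),np.sin(.2385)]);n=np.array([-ex[1],ex[0]])
def st(nm,q): print(nm,len(q),'x',np.percentile(q[:,:2]@ex,[2,98]).round(4),'y',np.percentile(q[:,:2]@n,[1,50,99]).round(4))
A=Q[120:215,290:345].reshape(-1,3);st('plaq top now',A[(A[:,2]>.084)&(A[:,2]<.094)])
B=Q1[150:270,270:330].reshape(-1,3);st('plaq top before',B[(B[:,2]>.084)&(B[:,2]<.094)])
C=Q[215:345,285:350].reshape(-1,3);st('lever tops',C[(C[:,2]>.25)&(C[:,2]<.256)&(C[:,:2]@ex>.523)&(abs(C[:,:2]@n+.16)<.03)])
C=Q[190:250,270:360].reshape(-1,3);st('jaws',C[(C[:,2]>.165)&(C[:,2]<.18)])
st('levers',C[(C[:,2]>.2)&(C[:,2]<.208)])
print('place',np.array([.544,-.0325])@ex,np.array([.544,-.0325])@n,'tcp',np.array([.5439,-.0342])@n)
E
```

```text
plaq top now 621 x [0.4894 0.5423] y [-0.1643 -0.1595 -0.1561]
plaq top before 555 x [0.4894 0.5513] y [-0.1643 -0.1604 -0.1558]
lever tops 421 x [0.5232 0.5346] y [-0.167  -0.1642 -0.1529]
jaws 565 x [0.5088 0.5332] y [-0.181  -0.1725 -0.1389]
levers 821 x [0.5069 0.525 ] y [-0.1699 -0.1601 -0.1498]
place 0.5209232551718381 -0.160097508478977 tcp -0.1617257627847524
```

Clip and plaque agree to under 1 mm (−0.1600 against −0.1602 across, 0.521 against 0.521 along). Lowering now.

```bash
python3 - <<'E'
from plant import robot
import cv2,numpy as np
c=robot.move_straight([.5440,-.0325,.144],vel=.06,contact_N=6)
robot.sleep(.1)
s=robot.sense();print(c,s['t'],s['opening'],s['tcp_pos'],s['wrist_force'])
for n in ['wrist','side','scene']:
    f=robot.grab_frame(n);np.savez(f'{n}4.npz',**f)
    x,y=dict(side=(240,110),scene=(220,70),wrist=(200,60))[n]
    cv2.imwrite(f'pics/{n}4c.png',cv2.resize(f['image'][y:y+160,x:x+200,::-1],None,fx=3.5,fy=3.5,interpolation=cv2.INTER_CUBIC))
E
```

```text
False 10.8583 0.16034223415318755 [ 0.54418798 -0.03250741  0.14428746] [ 0.19898009 -0.29262975 -1.03724651]
```

View pics/side4c.png

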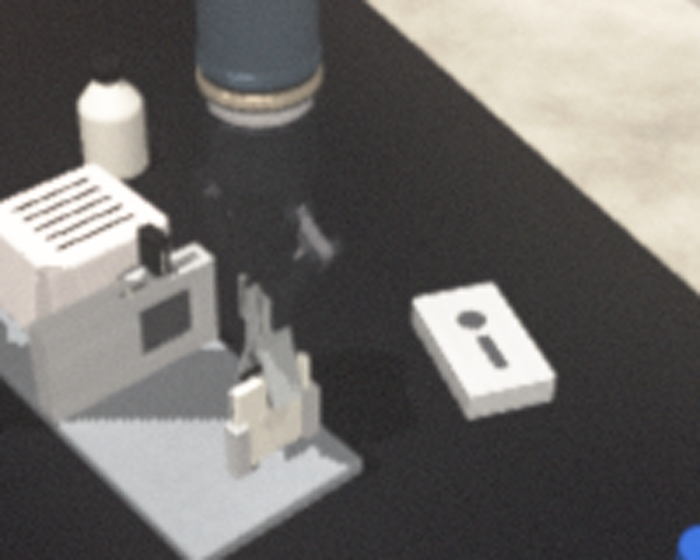

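View pics/wrist4c.png

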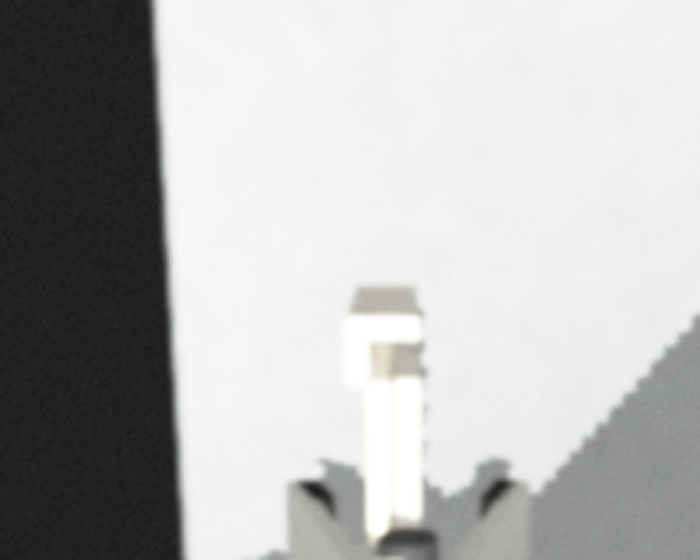

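```bash
python3 - <<'E'
from h import *
f=load('wrist4.npz');Q=cloud(f)
ex=np.array([np.cos(.2385),np.sin(.2385)]);n=np.array([-ex[1],ex[0]])
def st(nm,q): print(nm,len(q),'x',np.percentile(q[:,:2]@ex,[2,98]).round(4),'y',np.percentile(q[:,:2]@n,[1,50,99]).round(4))
A=Q[120:230,270:345].reshape(-1,3);st('plaq',A[(A[:,2]>.086)&(A[:,2]<.094)])
C=Q[190:260,270:380].reshape(-1,3);
for lo,hi in [(.075,.083),(.083,.09),(.11,.116)]: st(f'clip{lo}',C[(C[:,2]>lo)&(C[:,2]<hi)&(C[:,:2]@ex>.5)&(abs(C[:,:2]@n+.16)<.03)])
E
```

```text
plaq 758 x [0.4891 0.5217] y [-0.1751 -0.161  -0.1423]
clip0.075 301 x [0.5097 0.5343] y [-0.1788 -0.1452 -0.1371]
clip0.083 562 x [0.5014 0.5323] y [-0.1762 -0.1604 -0.1396]
clip0.11 900 x [0.5079 0.5317] y [-0.1674 -0.1581 -0.148 ]
```

```bash
python3 - <<'E'
from plant import robot
import cv2,numpy as np
robot.move_straight([.5435,-.0347,.144],vel=.03)
robot.sleep(.2)
s=robot.sense();print(s['t'],s['tcp_pos'],s['wrist_force'])
for o in [.25,.35,.45,.55]:
    robot.grip(o); s=robot.sense();print(s['t'],s['opening'],s['wrist_force'])
for n in ['wrist','side','scene']:
    f=robot.grab_frame(n);np.savez(f'{n}5.npz',**f)
    x,y=dict(side=(240,110),scene=(220,70),wrist=(220,110))[n]
    cv2.imwrite(f'pics/{n}5c.png',cv2.resize(f['image'][y:y+160,x:x+200,::-1],None,fx=3.5,fy=3.5,interpolation=cv2.INTER_CUBIC))
E
```

```text
11.4583 [ 0.54349458 -0.03467702  0.14397684] [-0.28066589  0.24568534 -0.03909142]
11.7 0.24771693995818206 [ 3.40287148e-01  2.54865025e-04 -3.49771049e-02]
11.95 0.351782103664474 [-0.67348598  0.48356894 -0.7222688 ]
12.2 0.45217495388147244 [-0.316811   -0.31992143 -0.77340515]
12.45 0.5488548724501168 [-0.02726743 -0.64393501 -0.4947881 ]
```

View pics/side5c.png

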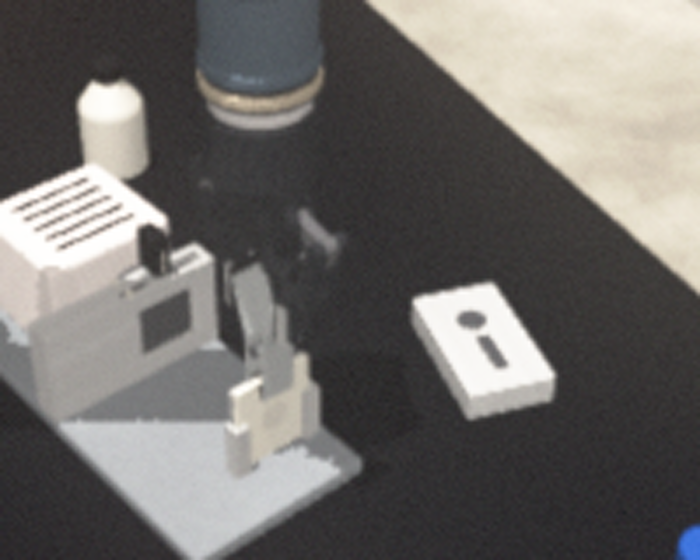

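View pics/wrist5c.png

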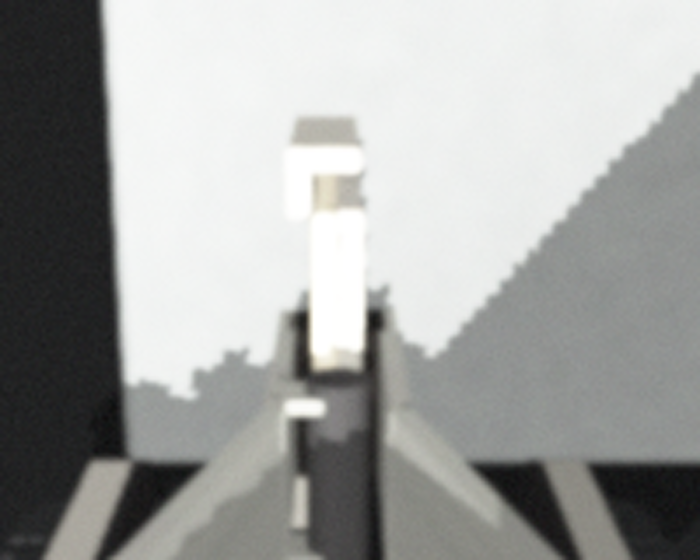

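The clip is closed on plaque and frame: side crop (285,370), wrist crop with the pads either side of the pair at (290 to 400, 340). The plaque is still down. I'll withdraw and go to the shutter tab.

```bash
python3 - <<'E'
from plant import robot
import cv2,numpy as np
robot.grip(.85)
robot.move_straight([.5435,-.0347,.25],vel=.12)
robot.goto([.5122,.0992,.225],[np.pi,0,.2385])
robot.sleep(.2)
s=robot.sense();print(s['t'],s['tcp_pos'],s['tcp_rot'],s['opening'],np.round(s['joint_pos'],2))
for n in ['wrist','side','scene']:
    f=robot.grab_frame(n);np.savez(f'{n}6.npz',**f)
    x,y=dict(side=(240,110),scene=(220,70),wrist=(220,110))[n]
    im=f['image'][...,::-1]
    cv2.imwrite(f'pics/{n}6c.png',im if n=='wrist' else cv2.resize(im[y:y+160,x:x+200],None,fx=3.5,fy=3.5,interpolation=cv2.INTER_CUBIC))
E
```

```text
15.6917 [0.51231042 0.09878206 0.22506571] [-3.14155749e+00 -1.34903911e-04  2.37967520e-01] 0.8483357455030625 [-1.08  0.36  1.03  1.96 -0.36  1.03  0.35]
```

View pics/side6c.png

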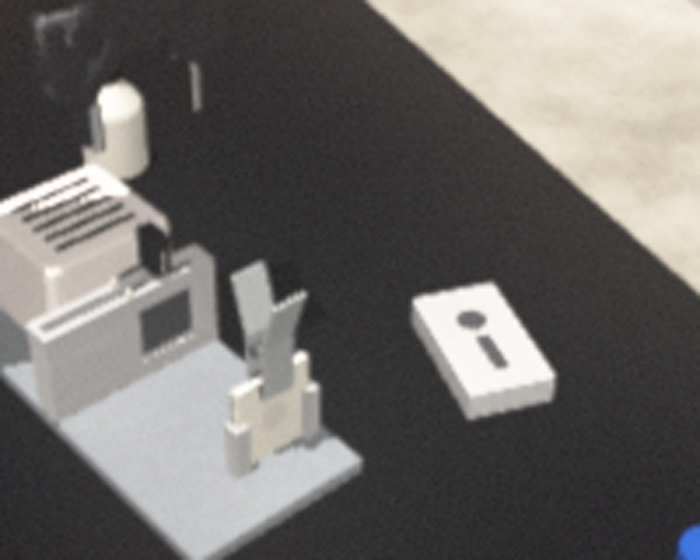

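View pics/wrist6c.png

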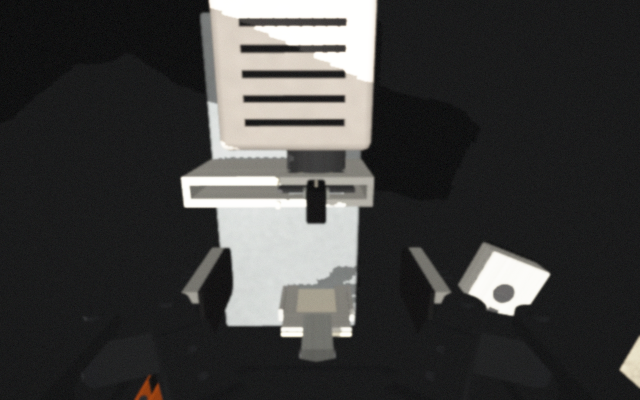

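View pics/scene6c.png

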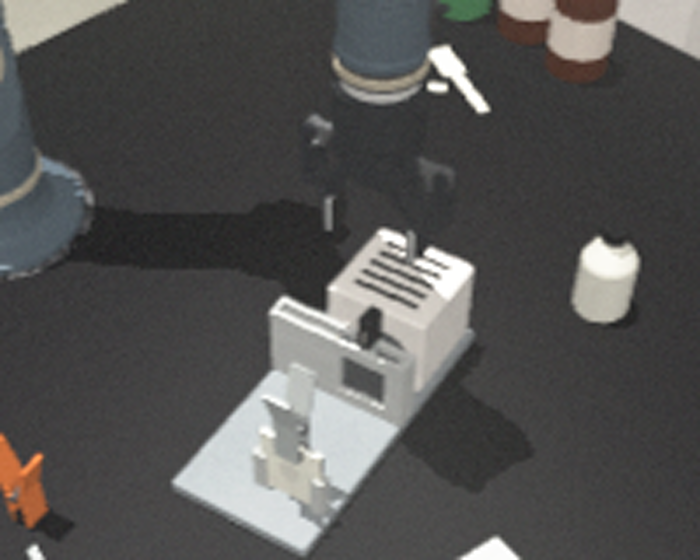

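The clip stands upright and centred on the plaque: side crop (270,330), scene crop (287,430). In the wrist view the tab at (316,202) is centred between the pads. I'll descend and pinch it.

```bash
python3 - <<'E'
from h import *
f=load('wrist6.npz');Q=cloud(f)
ex=np.array([np.cos(.2385),np.sin(.2385)]);n=np.array([-ex[1],ex[0]])
q=Q[170:230,290:345].reshape(-1,3);q=q[(q[:,2]>.13)&(q[:,2]<.14)]
print('tab',np.percentile(q[:,:2]@ex,[2,50,98]),np.percentile(q[:,:2]@n,[2,50,98]),'tcp tgt',np.array([.5122,.0992])@ex,np.array([.5122,.0992])@n)
from plant import robot
c=robot.move_straight([.5122,.0992,.118],vel=.1,contact_N=10)
robot.sleep(.1);s=robot.sense();print(c,s['t'],s['tcp_pos'],s['wrist_force'])
robot.grip(0,50)
robot.sleep(.1);s=robot.sense();print(s['t'],s['tcp_pos'],s['wrist_force'],s['opening'])
f=robot.grab_frame('wrist');np.savez('wrist7.npz',**f);cv2.imwrite('pics/wrist7.png',f['image'][...,::-1])
E
```

```text
tab [0.51408469 0.52082997 0.52760912] [-0.03594809 -0.02383106 -0.01331113] tcp tgt 0.5211369168469951 -0.02461288075801164
False 17.1583 [0.51267965 0.09930255 0.1186115 ] [ 0.77801639 -0.02585814 -0.33320521]
17.825 [0.51211161 0.09921666 0.11817728] [-2.12595364  0.71679944  3.68356173] 0.15335049594068004
```

View pics/wrist7.png

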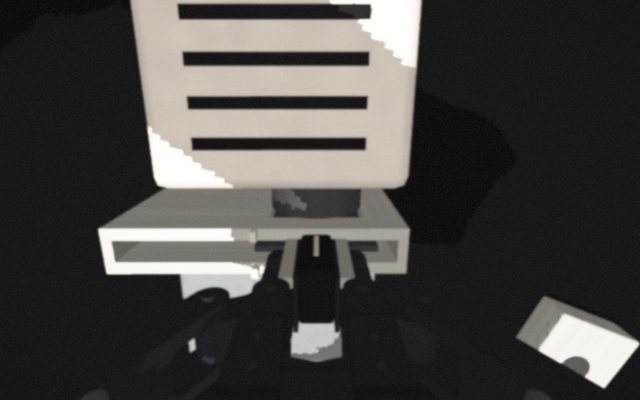

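The tab at (316,265) is pinched between the pads, and the half-travel ticks are at (252,236) and (257,272). Sliding 30 mm.

```bash
python3 - <<'E'
from h import *
from plant import robot
robot.move_straight([.5122-.030*np.cos(.2385),.0992-.030*np.sin(.2385),.118],vel=.03)
robot.sleep(.4);s=robot.sense();print(s['t'],s['tcp_pos'],s['tcp_rot'],s['wrist_force'],s['opening'])
for n in ['wrist','side','scene']:
    f=robot.grab_frame(n);np.savez(f'{n}8.npz',**f)
    x,y=dict(side=(240,110),scene=(220,70),wrist=(220,110))[n]
    im=f['image'][...,::-1]
    cv2.imwrite(f'pics/{n}8c.png',cv2.resize(im[190:340,215:415] if n=='wrist' else im[y:y+160,x:x+200],None,fx=3.5,fy=3.5,interpolation=cv2.INTER_CUBIC))
E
```

```text
19.425 [0.48392041 0.09233642 0.11821694] [ 3.14101122e+00 -2.83911645e-03  2.38630371e-01] [ 6.00236935  2.32390553 -3.15271628] 0.15874821390490124
```

View pics/wrist8c.png

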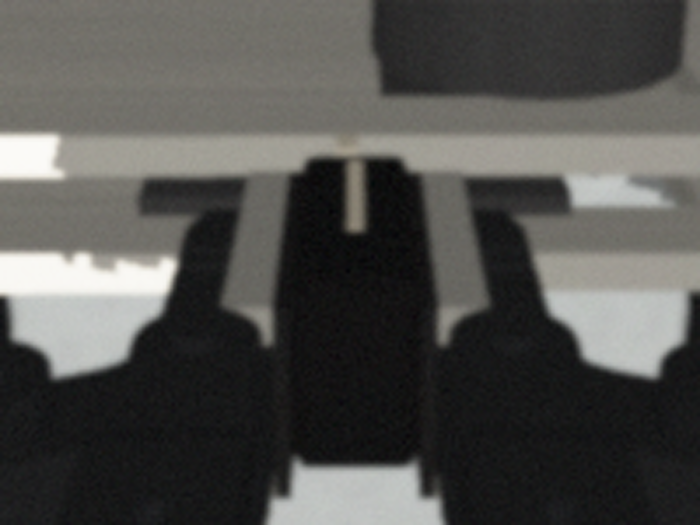

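View pics/side8c.png

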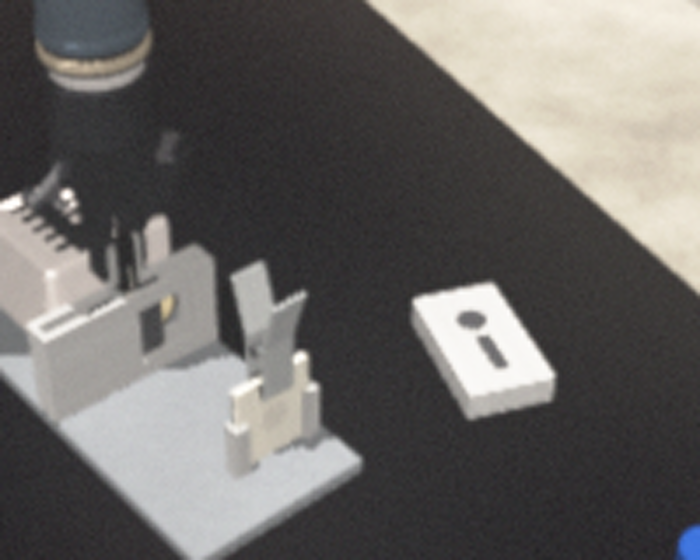

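View pics/scene8c.png

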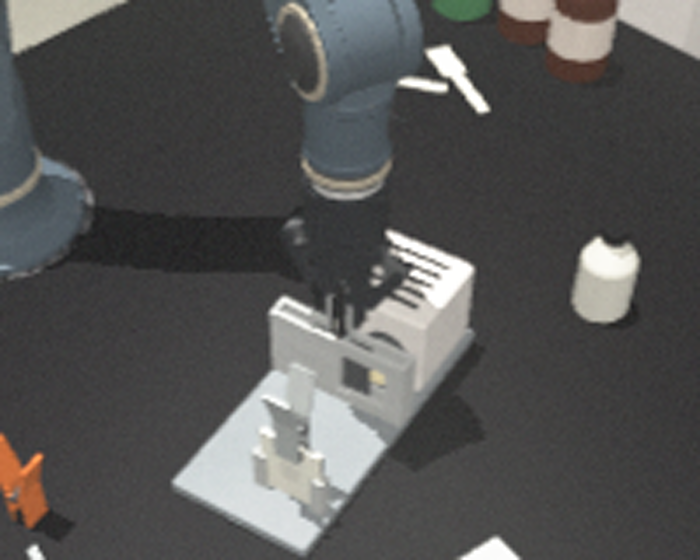

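```bash
python3 - <<'E'
from h import *
from plant import robot
f=load('wrist8.npz');ex=np.array([np.cos(.2385),np.sin(.2385)])
P=lambda u,v,z:round(float(ray(f,(215+(u-1.25)/3.5,190+(v-1.25)/3.5),z)[:2]@ex),4)
print('tick',P(347,140,.095),'tabline',P(355,165,.136),P(356,232,.136),'tab mid',P(357,240,.136),P(355,160,.136))
Q=cloud(f);q=Q[225:330,285:350].reshape(-1,3);q=q[(q[:,2]>.13)&(q[:,2]<.1375)];e=q[:,:2]@ex;print(len(q),np.percentile(e,[1,50,99]))
g=load('wrist7.npz');Q=cloud(g);q=Q[225:330,285:350].reshape(-1,3);q=q[(q[:,2]>.13)&(q[:,2]<.1375)];e=q[:,:2]@ex;print('shut',len(q),np.percentile(e,[1,50,99]))
s=robot.sense();print(s['tcp_pos'],np.array(s['tcp_pos'])[:2]@ex)
E
```

```text
tick 0.4907 tabline 0.4916 0.4917 tab mid 0.4918 0.4916
2418 [0.48079503 0.49196848 0.50306592]
shut 2425 [0.50989914 0.52068379 0.53210923]
[0.48390502 0.09233179 0.11819744] 0.49202028654993163
```

The tab is about 1.1 mm short of half travel by three checks (tick, depth, TCP). I'll trim that.

```bash
python3 - <<'E'
from h import *
from plant import robot
ex=np.array([np.cos(.2385),np.sin(.2385)])
robot.move_straight([.5122-.0313*ex[0],.0992-.0313*ex[1],.118],vel=.01)
robot.sleep(.5);s=robot.sense();print(s['t'],s['tcp_pos'],np.array(s['tcp_pos'])[:2]@ex,s['wrist_force'],s['opening'])
f=robot.grab_frame('wrist');np.savez('wrist9.npz',**f)
Q=cloud(f);q=Q[225:330,285:350].reshape(-1,3);q=q[(q[:,2]>.13)&(q[:,2]<.1375)];e=q[:,:2]@ex;print(len(q),np.percentile(e,[1,50,99]))
cv2.imwrite('pics/wrist9c.png',cv2.resize(f['image'][190:340,215:415,::-1],None,fx=3.5,fy=3.5,interpolation=cv2.INTER_CUBIC))
E
```

```text
20.3583 [0.48269716 0.09204258 0.11822455] 0.4907782900228478 [ 6.4774812   1.42996657 -3.33580546] 0.15174645758165217
2405 [0.47960038 0.49071216 0.50180673]
```

View pics/wrist9c.png

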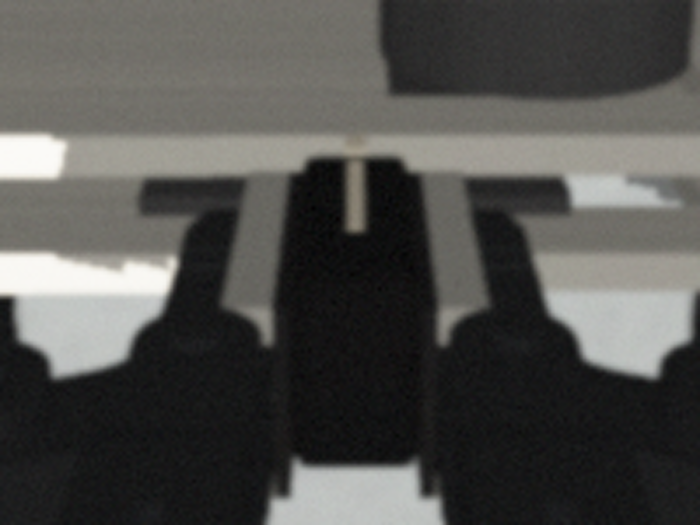

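The tab's line at crop x 355 now meets the tick at crop x 356. Depth and TCP both give 0.4907 to 0.4908, and the spring force is about 6.6 N, as expected at half travel. Handing in.

```bash
python3 - <<'E'
from plant import robot
print(robot.close_job())
E
```

```text
the job is handed in; nothing more can be done
None
```

I handed the job in at about 20.4 s of the 43 s allowed, with the shutter held half open in the gripper's fingers.

- **Clip:** I squeezed the steel clip off the parking bar and put it over the middle of the plaque's top edge. I shifted it 2 mm sideways to centre it and let go in small steps. The pictures after release, and again with the shutter held, show it upright and closed on both plaque and frame. I did not test the grip by pulling.
- **Plaque:** It looks fully down in its holder in those same pictures. I did not measure its height again after the clip closed.
- **Shutter:** I pinched the tab and slid it 30 mm. The first slide stopped about 1.1 mm short, so I trimmed it. The last checks agree on half travel:
  - The tab's line meets the tick.
  - Depth gives 0.4907 m and the tool position 0.4908 m along the stand's x, against 0.4907 m for the tick.
  - The wrist reads about 6.6 N, the spring's force at half travel.
- **Other objects:** I never went near the two bottles or the aluminium block. The white bottle and the block stand where they were in the later pictures, but only part of the amber bottle is in those views.

One thing disagreed: the clip sat about 6 mm lower in the fingers than the grasp I had planned, so I raised the placing height to match.

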